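# Lay out the dissecting station round the light base

## Task

Set up the bench for dissecting: stand the white porcelain dish in the middle of the light base, with its knobbed lid squarely on top of it; stand the squat jar centrally behind the light base (the side away from the robot), close up with at most about 2 cm between them; and stand the tall bottle midway between the light base and the open white tub, in line with their centres. Lay the forceps flat on the bench beside the light base, on the side away from the tub, parallel to that side, centred along it and about 3 cm off its edge. Do not tip the bottle or the jar over, and leave the tip rack, the steel cup and the cork where they are.

Things in the scene. Friction and masses are not known exactly. Their poses are not given: they have to be found in the camera images.
- light_base: grey light base, fixed to the bench: flat square block 110 x 110 mm, 25 mm high, with a flush white glass disc 80 mm across in the middle of its top. Origin: centre of its underside. Its own x points away from the robot (its 'behind' side is +x, within 0.15 rad of world x), y to the robot's left, z up.
- tub: open white plastic tub, fixed to the bench: 100 x 100 mm, 50 mm high, walls 4 mm. It stands to the left or the right of the light base, on the light base's own y axis, centres about 245 mm apart, and may be turned a little. Origin: centre of its underside.
- dish: white porcelain dish, round, open: 60 mm outside diameter, 30 mm high, walls 4 mm, about 90 g. Origin: centre of its underside; z up.
- lid: white porcelain lid, lying with its knob up: flat disc 62 mm across, 5 mm thick, with a round knob 16 to 18 mm across in the middle that rises to 22 mm above the lid's underside; about 50 g. It just lies on the dish's rim, with no locating lip. Origin: centre of its underside; z up.
- bottle: tall slim white plastic bottle, closed: 44 mm diameter, 95 mm high, narrower at the neck (full width from 5 to 53 mm up), about 140 g. Origin: centre of its underside; z up.
- jar: squat white plastic jar with a grey screw cap: 48 mm diameter, 50 mm high, straight-sided, the cap as wide as the body, about 80 g. Origin: centre of its underside; z up.
- forceps: steel forceps lying flat, rigid: 133 mm long along their own x, from the joined end at -x (66 mm from the origin) to the tips at +x (67 mm), 9 mm high; about 15 mm wide in the middle, across y, where they are gripped; about 30 g. Origin: midway along them, on the underside; z up.
- tip_rack: orange pipette-tip rack, a loose box 52 x 52 x 45 mm high, to be left where it is. Origin: centre of its underside.
- cup: open steel cup, 52 mm across at the rim, 60 mm high, loose, to be left where it is. Origin: centre of its underside.
- stopper: cork stopper, 36 mm across, 30 mm high, loose, to be left where it is. Origin: centre of its underside.
Not all that is in view belongs to the job. What is shaped like the tub but purple or red is not meant.

How it is judged:
At the end, for the whole second after the job is handed in: Dish on base, centres within 12 mm; lid flat on it within 8. Jar behind base, 15 mm of centre line, gap 0-28. Bottle within 18 mm of base y axis and 139 mm of base and tub centres. Forceps opposite the tub, parallel to 0.17 rad, centred to 20 mm, 15-50 mm off. All upright, on the bench, at rest (z of dish in the frame of light_base between 0.021 and 0.029 m and horizontal distance between dish and light_base below 0.012 m and angle between each of dish, lid, jar, bottle's own z axis and vertical below 0.1 rad and z of lid in the frame of dish between 0.026 and 0.034 m and horizontal distance between lid and dish below 0.008 m and x of jar in the frame of light_base between 0.076 and 0.107 m and y of jar in the frame of light_base between -0.015 and 0.015 m and height (world z) of each of jar, bottle below 0.006 m and x of bottle in the frame of light_base between -0.018 and 0.018 m and horizontal distance between bottle and light_base below 0.139 m and horizontal distance between bottle and tub below 0.139 m and x of forceps in the frame of light_base between -0.02 and 0.02 m and angle between the x axis of forceps and the x axis of light_base, either way round below 0.17 rad and height (world z) of forceps below 0.008 m and ((y of tub in the frame of light_base above 0 m and y of forceps in the frame of light_base between -0.105 and -0.07 m) or (y of tub in the frame of light_base below 0 m and y of forceps in the frame of light_base between 0.07 and 0.105 m)) and linear speed of each of dish, lid, bottle, jar, forceps below 0.02 m/s and angular speed of each of dish, lid, bottle, jar, forceps below 0.2 rad/s); the robot touches nothing.
It fails at once if the tip rack was pushed more than 15 mm (distance of tip_rack from where it was at the start of the episode above 0.015 m).
It fails at once if the cup was pushed more than 15 mm (distance of cup from where it was at the start of the episode above 0.015 m).
It fails at once if the stopper was pushed more than 15 mm (distance of stopper from where it was at the start of the episode above 0.015 m).
It fails at once if the bottle was tipped over (angle between bottle's own z axis and vertical above 0.7 rad).
It fails at once if the jar was tipped over (angle between jar's own z axis and vertical above 0.7 rad).
It also fails if it takes over 131 s, if anything falls off the work surface, if the arm or the gripper's body presses on something with over 40 N, if the wrist force passes 120 N, or if a joint passes its speed limit or range.

## Robot

A 7-joint arm with a two-finger parallel gripper is mounted at the origin on the work surface. World frame = base frame: x ahead of the robot, y to its left, z up, the work surface at z = 0. Lengths are in m, angles in rad, forces in N, time in s.
With the tool pointing down it reaches from about 0.4 to 0.85 m from the base axis. Payload 10.4 kg.
Tool frame: the origin (TCP) lies on the centre line of the jaws, within the pads' length; the fingertips stand 17 mm ahead of it and the grasp point (between the pads) lies 2 mm behind it; z points along the fingers, y is the line along which they close (so a half turn about z gives the same grasp; the last joint's range is limited). The gripper opens to 85 mm and grips with 20 to 120 N. Pads are 22 mm wide; open, the fingers measure 114 mm over their backs; the gripper's body (76 mm by 85 mm) begins 54 mm behind the grasp point. The pads swing forward as they close: fully open they stand 13 mm farther back than shut.
Start: joints at [-1.141, 0.332, -0.065, 1.46, 0.022, 1.35, -0.088], TCP at [0.273, 0.562, 0.248] pointing down, gripper open.
Joint ranges: [-2.6, 2.6], [-0.5, 2.12], [-1.47, 1.34], [0.16, 2.42], [-1.27, 4.41], [0.06, 2.06], [-2.6, 2.6]. Speed limits (rad/s): [2.22, 2.22, 2.79, 2.79, 3.14, 3.14, 3.14].

## Interface

Orientations are given as a unit quaternion [x, y, z, w].
In Python, from workcell import get_obs, optics, job gives the robot as it stands. The module is installed in compiled form; this text tells all that it offers.
- The arm moves only by the tool send_rows, never from a script. Its argument "plan" is a list that holds one entry, the list of rows, each a list of 7 numbers: the turn, a rotation vector about the tool's x, y, z in units of 1.5 rad (1.0 is 1.5 rad), then the shift along the tool's x, y, z in units of 20 cm (1.0 is 20 cm), then the opening, from 0 (shut) to 1 (fully open). A call has 1 to 20 rows; each row shifts and turns the commanded pose from where the row before left it, along the tool's axes as they then stand; what a row does not reach is not made up. A row lasts 1/12 s, in which the tool goes at most 41.7 mm and 7.16 degrees, less where a joint would pass 70% of its speed; a pose out of reach is approached as far as the arm can. A call with a number of a shift or a turn outside -1 to 1 is refused whole. A call with a gripper value outside its range is refused whole. The fingers move at their own pace and stop on an object; "squeeze" is the grip in N (left out, the last holds). Time passes only in rows, so rows that do not move let the fingers close. It gives the time, the measured TCP pose, the force, the opening and the grip force at its end, in the units of the state.
- get_obs(): the state, without advancing time (a new reading comes with each control period).
- optics.camera(name): name is "side" or "top" or "wrist"; returns the picture (384x512x3 uint8, red, green, blue); there is no depth.
- optics.get_calibration(name): a dict with "intrinsics" (3x3 intrinsics, pixels), "world_from_camera" (4x4, takes a point from camera to world coordinates); the wrist camera has in their place "T_tool_cam" (4x4, takes a point from camera to tool coordinates, whose origin is the TCP and whose axes are the flange's). Camera axes: x right, y up, looking along -z (the intrinsics and any distortion apply to the point x, -y, -z); pixel columns grow to the right and rows downward; lengths in m; the calibration is good to about 2 mm. A picture is of the moment at which its call begins: read the wrist's pose just before it. get_calibration takes no time and is no camera call.
- job.hand_in(): hands the job in; it is judged then, once.
The state is a dict: "clock": time; "joint_pos": joint angles; "joint_velocities": joint speeds; "tau": joint torques, N m; "position": TCP position; "ee_rot": TCP orientation; "ft_force": force on the tool from outside, world axes, zero at the start; "torque": the same for the moment, N m; "grip_width": opening from 0.0 (shut) to 1.0 (fully open); "grasp_force": force on a finger pad.
Only numpy, scipy, OpenCV 4.12 (cv2) and the standard library are available. Lean on these libraries where they do the work, as an engineer would, in place of code of your own. Each camera call takes 0.05 s, during which the arm holds its last target. There are 200 camera calls.

## Working session

There is one attempt and no reset: what is moved stays moved. The work goes in short steps, Python scripts to look and compute and a tool call to move; the robot and the scene stay as the last step left them, time stands still between calls to the robot, and variables do not carry over. Pictures are saved under pics/ and viewed, at most 14 in all, crops included, and the job is handed in when it is done.

Besides the shell and the picture viewer there is one more tool, called by a JSON object that holds its "method" and its "body". send_rows: Moves the arm, as the interface text tells. Its arguments: {"type":"object","properties":{"plan":{"type":"array"},"squeeze":{"type":"number"}},"required":["plan"]}

```bash
mkdir -p pics
python3 - <<'E'
from workcell import get_obs, optics
import cv2, numpy as np
np.set_printoptions(precision=4,suppress=True)
o=get_obs(); print({k:np.round(v,4) for k,v in o.items()})
ims=[]
for n in ("top","side","wrist"):
    im=optics.camera(n); cv2.imwrite(f"pics/{n}0.png",im[:,:,::-1]); 
    c=optics.get_calibration(n); print(n,{k:np.array(v) for k,v in c.items()} )
E
```

```text
{'clock': np.float64(0.0), 'joint_pos': array([-1.1406,  0.3329, -0.0647,  1.461 ,  0.0216,  1.3499, -0.0885]), 'joint_velocities': array([ 0.0006, -0.0007, -0.0008,  0.0006, -0.0006, -0.0005, -0.0002]), 'tau': array([  0.0001, -62.545 ,   0.0493, -39.1612,   0.0161,   0.01  ,
        -0.0001]), 'position': array([0.2733, 0.5617, 0.2475]), 'ee_rot': array([ 0.2245,  0.9745, -0.0007, -0.0001]), 'ft_force': array([-0.4923,  0.7541,  0.2783]), 'torque': array([-0.019 ,  0.0448, -0.031 ]), 'grasp_force': np.float64(0.0), 'grip_width': np.float64(1.0008)}
top {'intrinsics': array([[353.4595,   0.    , 254.4345],
       [  0.    , 353.4595, 196.6241],
       [  0.    ,   0.    ,   1.    ]]), 'world_from_camera': array([[ 0.013 ,  0.9849, -0.1726,  0.3629],
       [-0.9995,  0.0178,  0.0262,  0.0069],
       [ 0.0289,  0.1722,  0.9846,  0.9441],
       [ 0.    ,  0.    ,  0.    ,  1.    ]])}
side {'intrinsics': array([[403.2026,   0.    , 255.7791],
       [  0.    , 403.2026, 187.5957],
       [  0.    ,   0.    ,   1.    ]]), 'world_from_camera': array([[ 0.8924,  0.3432, -0.293 ,  0.217 ],
       [-0.4512,  0.679 , -0.5791, -0.5982],
       [ 0.0002,  0.649 ,  0.7608,  0.8666],
       [ 0.    ,  0.    ,  0.    ,  1.    ]])}
wrist {'intrinsics': array([[335.2493,   0.    , 250.397 ],
       [  0.    , 335.2493, 190.2258],
       [  0.    ,   0.    ,   1.    ]]), 'T_tool_cam': array([[ 0.    ,  0.9516,  0.3074,  0.0801],
       [ 1.    , -0.    ,  0.0001,  0.    ],
       [ 0.0001,  0.3074, -0.9516, -0.1266],
       [ 0.    ,  0.    ,  0.    ,  1.    ]])}
```

View pics/top0.png

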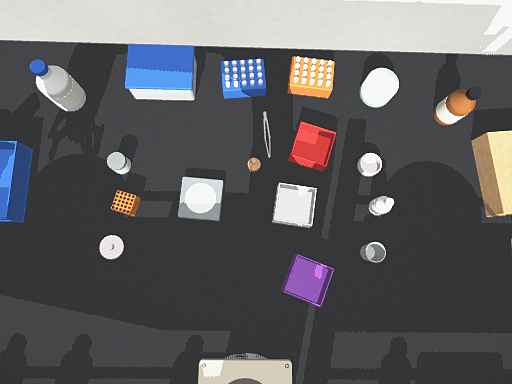

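View pics/side0.png

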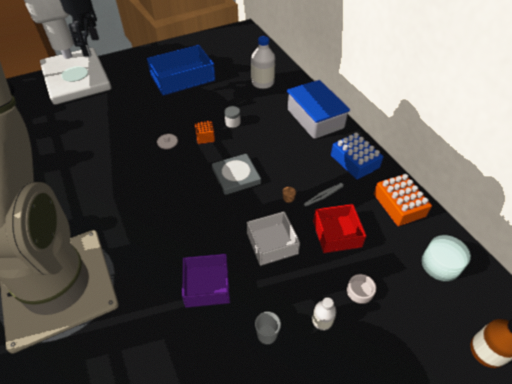

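The top view shows:
- The light base is at (200,198) and the white tub at (295,205). Red (313,145) and purple (308,280) are decoy tubs.
- The forceps are at (266,135), the cork at (254,164) and the orange tip rack at (125,203).
- The lid with its knob is at (111,247). The jar or a lookalike is at (119,162).
- On the right, (370,163) is the dish, (381,205) the white bottle and (374,252) the steel cup.

I'll enlarge these to confirm, and check the calibration by projecting the known TCP.

```bash
cat > h.py <<'E'
from workcell import get_obs, optics
import cv2, numpy as np
from scipy.spatial.transform import Rotation as R
np.set_printoptions(precision=4,suppress=True)
def pose(name,o=None):
    c=optics.get_calibration(name); K=np.array(c["intrinsics"])
    if name!="wrist": return K,np.array(c["world_from_camera"])
    o=o or get_obs(); T=np.eye(4); T[:3,:3]=R.from_quat(o["ee_rot"]).as_matrix(); T[:3,3]=o["position"]
    return K,T@np.array(c["T_tool_cam"])
def proj(name,P,o=None):
    K,T=pose(name,o); p=(np.atleast_2d(P)-T[:3,3])@T[:3,:3]; p=p*[1,-1,-1]; q=p@K.T; return q[:,:2]/q[:,2:]
def ray(name,uv,z,o=None):
    K,T=pose(name,o); uv=np.atleast_2d(uv).astype(float); d=np.c_[uv,np.ones(len(uv))]@np.linalg.inv(K).T
    d=(d*[1,-1,-1])@T[:3,:3].T; s=(z-T[2,3])/d[:,2]; return T[:3,3]+d*s[:,None]
E
python3 - <<'E'
from h import *
tcp=get_obs()["position"]
for n in("top","side"): print(n,proj(n,[tcp,[0,0,0]]))
pt={"base":((200,198),.025),"tub":((295,205),.025),"forc":((266,135),.005),"cork":((254,164),.015),"rack":((125,203),.02),"lid":((111,247),.01),"jar":((119,162),.025),"dish":((370,163),.015),"bot":((381,205),.05),"cup":((374,252),.03),"red":((313,145),.025),"pur":((308,280),.025)}
for k,(u,z) in pt.items(): P=ray("top",u,z); print(k,P[0],"side px",proj("side",P)[0])
t=cv2.imread("pics/top0.png"); s=cv2.imread("pics/side0.png")
a=cv2.resize(t[100:280,80:410],None,fx=2.4,fy=2.4,interpolation=cv2.INTER_CUBIC); cv2.imwrite("pics/topz.png",a)
b=cv2.resize(s[90:350,140:390],None,fx=2.3,fy=2.3,interpolation=cv2.INTER_CUBIC); cv2.imwrite("pics/sidez.png",b)
E
```

```text
top [[-56.0309 303.5546]
 [244.1982 408.6603]]
side [[ 91.1245  46.5962]
 [ 57.3031 286.3121]]
base [0.5178 0.1254 0.025 ] side px [235.3166 170.5788]
tub [ 0.5036 -0.125   0.025 ] side px [272.7499 238.6725]
forc [ 0.7025 -0.0481  0.005 ] side px [322.5275 194.4587]
cork [ 0.6157 -0.0155  0.015 ] side px [289.6785 194.9749]
rack [0.5019 0.3211 0.02  ] side px [204.3302 132.3609]
lid [0.3877 0.3517 0.01  ] side px [166.7085 140.0346]
jar [0.611  0.3435 0.025 ] side px [232.9888 116.7896]
dish [ 0.6251 -0.3336  0.015 ] side px [362.8964 289.5746]
bot [ 0.5036 -0.3445  0.05  ] side px [322.5611 310.2929]
cup [ 0.3837 -0.3281  0.03  ] side px [268.5523 332.3896]
red [ 0.6697 -0.1753  0.025 ] side px [340.1457 228.6494]
pur [ 0.311  -0.1569  0.025 ] side px [205.3619 281.1391]
```

View pics/topz.png

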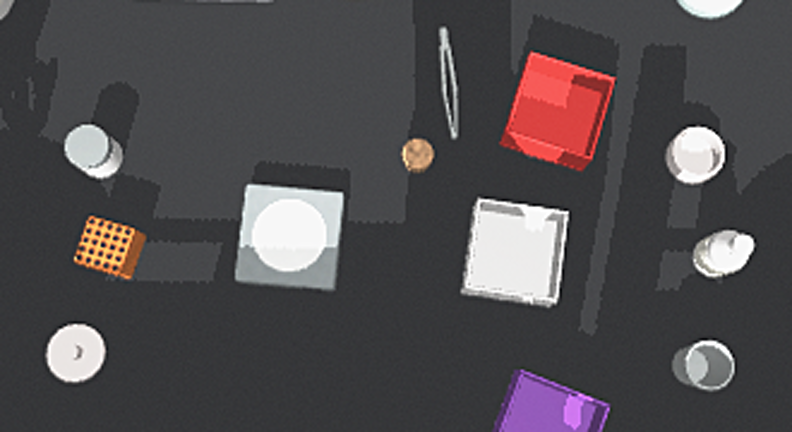

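View pics/wrist0.png

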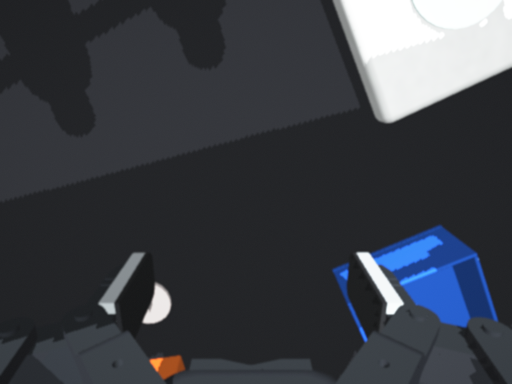

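View pics/sidez.png

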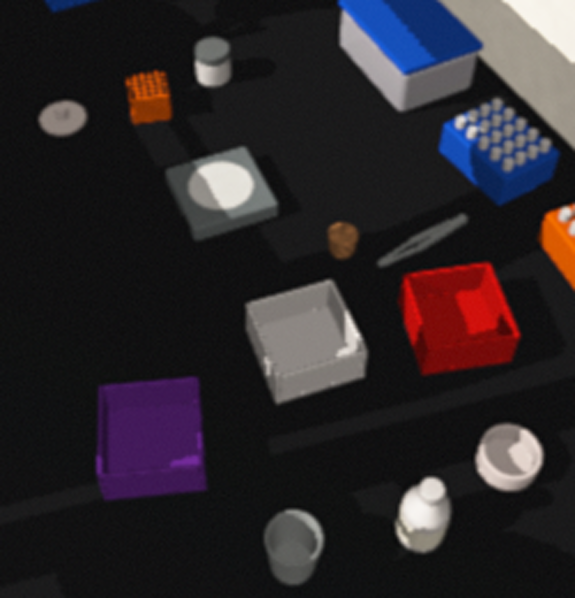

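The top crop shows the base, white tub, forceps, cork and rack. The dish is open with a thick porcelain wall at zoom (695,155), and the bottle with its narrow neck is at (722,253). The steel cup (703,365) is grey and deeper. The jar with its grey cap is at (92,150), and the lid with its knob at (75,352). In the side crop the same objects match in projection: dish (509,457), bottle (424,515) and cup (294,546). The tub that fits is the white one; red and purple are the decoys. Next I'll measure by masks across both views.

```bash
cat > m.py <<'E'
from h import *
def blob(img,c,thr,r=32):
    x,y=map(int,c); g=img.max(2) if thr>0 else None
    m=np.zeros(img.shape[:2],np.uint8); m[max(0,y-r):y+r,max(0,x-r):x+r]=(img.max(2)>thr)[max(0,y-r):y+r,max(0,x-r):x+r]
    m=cv2.morphologyEx(m,cv2.MORPH_OPEN,np.ones((2,2),np.uint8))
    cs,_=cv2.findContours(m,cv2.RETR_EXTERNAL,cv2.CHAIN_APPROX_NONE)
    cs=[k for k in cs if cv2.contourArea(k)>15]
    k=min(cs,key=lambda k:-cv2.pointPolygonTest(k,(float(x),float(y)),True)); return k
def cen(k):
    M=cv2.moments(cv2.convexHull(k)); return np.array([M["m10"],M["m01"]])/M["m00"]
def tri(a,b):
    A=[];
    for n,u in(("top",a),("side",b)):
        K,T=pose(n); P=K@np.diag([1,-1,-1])@np.linalg.inv(T)[:3]; A.append(P)
    X=cv2.triangulatePoints(A[0],A[1],np.array(a).reshape(2,1),np.array(b).reshape(2,1)); return (X[:3]/X[3]).ravel()
E
python3 - <<'E'
from m import *
t=optics.camera("top"); s=optics.camera("side")
T={"base":(200,198,90),"tub":(295,205,90),"forc":(268,148,75),"cork":(254,164,90),"rack":(125,203,90),"lid":(111,247,100),"jar":(119,162,100),"dish":(370,163,90),"bot":(381,205,100),"cup":(374,252,75)}
S={"base":(235,172),"tub":(273,238),"forc":(322,194),"cork":(289,195),"rack":(204,132),"lid":(167,141),"jar":(233,117),"dish":(362,289),"bot":(323,314),"cup":(268,328)}
for k,(x,y,h) in T.items():
    a=blob(t,(x,y),h); b=blob(s,S[k],70)
    ca,cb=cen(a),cen(b); print(k,ca,cv2.contourArea(a),cb,cv2.contourArea(b),tri(ca,cb), cv2.boundingRect(a)[2:],cv2.boundingRect(b)[2:])
    if k in("base","tub"):
        q=cv2.boxPoints(cv2.minAreaRect(a)); P=ray("top",q,.025 if k=="base" else .05); print(P[:,:2].ravel(),P.mean(0))
        e=cv2.approxPolyDP(cv2.convexHull(a),5,True).reshape(-1,2); print(e.tolist(),ray("top",e,.025 if k=="base" else .05)[:,:2].ravel())
    if k=="forc":
        l=cv2.fitLine(a,cv2.DIST_L2,0,.01,.01).ravel(); P=ray("top",[l[2:]-l[:2]*20,l[2:]+l[:2]*20],.005); print(P, a.reshape(-1,2).min(0),a.reshape(-1,2).max(0))
E
```

```text
base [201.2355 199.386 ] 1643.5 [238.6268 172.7206] 918.5 [0.5214 0.1217 0.0163] (45, 44) (40, 36)
[0.4641 0.1795 0.5742 0.1751 0.566  0.0639 0.4559 0.0706] [0.515  0.1223 0.025 ]
[[183, 178], [223, 181], [219, 221], [179, 217]] [0.5708 0.1724 0.5647 0.0664 0.4581 0.0738 0.4668 0.1778]
tub [295.2961 205.9297] 1548.5 [273.6727 238.6051] 1911.0 [ 0.5034 -0.1263  0.0263] (45, 45) (53, 54)
[ 0.452  -0.0638  0.5573 -0.0784  0.5442 -0.1821  0.4391 -0.1654] [ 0.4981 -0.1224  0.05  ]
[[280, 184], [317, 189], [312, 227], [273, 223]] [ 0.5541 -0.0828  0.5427 -0.1789  0.4439 -0.1644  0.4526 -0.065 ]
forc [267.6901 136.5201] 95.5 [329.8486 192.0058] 91.5 [ 0.7077 -0.0563  0.0162] (8, 42) (25, 15)
[[ 0.7575 -0.0457  0.005 ]
 [ 0.6421 -0.0604  0.005 ]] [264 117] [271 158]
cork [254.457  165.1552] 132.0 [289.4613 194.6027] 130.5 [ 0.6126 -0.0171  0.0194] (14, 14) (12, 15)
rack [126.3545 203.852 ] 458.0 [205.1687 133.0808] 345.0 [0.5016 0.3171 0.02  ] (30, 27) (21, 23)
lid [112.004  247.7027] 448.0 [167.8444 141.8842] 220.5 [0.3882 0.3516 0.0017] (25, 25) (21, 15)
jar [119.461  163.7855] 348.0 [232.7337 117.6184] 243.5 [0.6082 0.3423 0.0231] (24, 23) (16, 22)
dish [370.2676 165.3786] 430.0 [361.7135 289.3674] 650.0 [ 0.6193 -0.3331  0.0193] (25, 24) (30, 30)
bot [381.7229 206.1045] 341.5 [324.7062 314.6072] 563.5 [ 0.5045 -0.3511  0.0395] (25, 20) (24, 33)
cup [374.0016 252.9457] 399.5 [268.4133 327.2694] 565.5 [ 0.3834 -0.3231  0.0455] (26, 21) (26, 33)
```

```bash
cat >> m.py <<'E'
def axes(psi): c,s=np.cos(psi),np.sin(psi); return np.array([[-c,-s,0],[s*-1,c,0],[0,0,-1.]])
def go(tgt,psi=None,step=.15):
    """turn (tool axes, units) first, then shift in tool axes after turn"""
    o=get_obs(); R0=R.from_quat(o["ee_rot"])
    if psi is None: A=R0.as_matrix().T
    else:
        A=axes(psi); rv=(R0.inv()*R.from_matrix(A.T)).as_rotvec()/1.5; n=int(np.ceil(abs(rv).max()/.075)); print("turn total",rv,"rows",n, "per row",rv/max(n,1))
    d=A@(np.array(tgt)-o["position"])/.2; n=int(np.ceil(np.linalg.norm(d)/step)); print("shift total",d,"rows",n,"per row",d/max(n,1),"now",o["position"],"t",o["clock"])
E
python3 - <<'E'
from m import *
go([.608,.342,.2],-.06)
E
```

```text
turn total [-0.0004 -0.0001 -0.2618] rows 4 per row [-0.0001 -0.     -0.0655]
shift total [-1.7362 -0.9971  0.2398] rows 14 per row [-0.124  -0.0712  0.0171] now [0.2733 0.5619 0.248 ] t 0.25
```

{"method": "send_rows", "body": {"plan": [[[0,0,-0.0655,0,0,0,1],[0,0,-0.0655,0,0,0,1],[0,0,-0.0655,0,0,0,1],[0,0,-0.0655,0,0,0,1],[0,0,0,-0.124,-0.071,0.017,1],[0,0,0,-0.124,-0.071,0.017,1],[0,0,0,-0.124,-0.071,0.017,1],[0,0,0,-0.124,-0.071,0.017,1],[0,0,0,-0.124,-0.071,0.017,1],[0,0,0,-0.124,-0.071,0.017,1],[0,0,0,-0.124,-0.071,0.017,1],[0,0,0,-0.124,-0.071,0.017,1],[0,0,0,-0.124,-0.071,0.017,1],[0,0,0,-0.124,-0.071,0.017,1],[0,0,0,-0.124,-0.071,0.017,1],[0,0,0,-0.124,-0.071,0.017,1],[0,0,0,-0.124,-0.071,0.017,1],[0,0,0,-0.124,-0.071,0.017,1],[0,0,0,0,0,0,1]]]}}

```text
clock: 1.83
position: [0.6127, 0.3365, 0.1993]
ee_rot: [0.034, 0.999, -0.002, 0.001]
ft_force: [0.5, -1.8, 0.4]
grip_width: 1.001
grasp_force: 0.0
```

Run:
```python
from m import *
o=get_obs(); w=optics.camera("wrist"); cv2.imwrite("pics/wj.png",w[:,:,::-1])
print(o["position"],R.from_quat(o["ee_rot"]).as_matrix()[:,:2].T,np.abs(o["joint_velocities"]).max())
print(proj("wrist",[[.608,.342,.05],[.608,.342,0]],o))
```

```text
[0.6127 0.3365 0.1993] [[-0.9977  0.0672 -0.0014]
 [ 0.0672  0.9977 -0.004 ]] 0.06368485460441306
[[256.5762 174.1827]
 [255.8848 160.9313]]
```

View pics/wj.png

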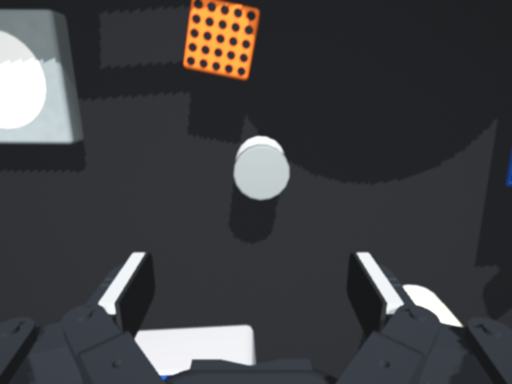

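The jar's cap is a circle at about (261,172), the rack is at (222,38), and the base is at the left. The jar is clear for a grasp along y.

```bash
cat >> m.py <<'E'
def circ(im,c,r0,r1,p2=18):
    g=cv2.GaussianBlur(cv2.cvtColor(im,cv2.COLOR_RGB2GRAY),(5,5),1)
    k=cv2.HoughCircles(g,cv2.HOUGH_GRADIENT_ALT,1,10,param1=200,param2=.6,minRadius=r0,maxRadius=r1)
    if k is None: return None
    k=k.reshape(-1,k.shape[-1])[:,:3]; k=k[np.hypot(*(k[:,:2]-c).T)<40]; return k
E
python3 - <<'E'
from m import *
o=get_obs(); w=optics.camera("wrist")
k=circ(w,(261,172),20,40); print(k, ray("wrist",k[:,:2],.05,o) if k is not None else 0, ray("wrist",(261.5,172),.05,o))
print(o["position"])
P=ray("wrist",(261.5,172),.05,o)[0]
go([P[0],P[1],.03],-.06,.1)
E
```

```text
[[256.     173.      28.6846]] [[0.6047 0.3444 0.05  ]] [[0.6041 0.3491 0.05  ]]
[0.6105 0.3391 0.1996]
turn total [-0.0006 -0.0004 -0.0015] rows 1 per row [-0.0006 -0.0004 -0.0015]
shift total [0.026  0.0366 0.8499] rows 9 per row [0.0029 0.0041 0.0944] now [0.6088 0.3415 0.2   ] t 1.9333
```

Run:
```python
from m import *
for i in range(2):
    o=get_obs(); w=optics.camera("wrist")
    k=circ(w,(258,172),20,40); print(k, ray("wrist",k[:,:2],.05,o))
    print(o["position"])
P=ray("wrist",k[0,:2],.05,o)[0]
go([P[0],P[1],.03],-.06,.1)
```

```text
[[253.     176.      29.2049]] [[0.6055 0.3443 0.05  ]]
[0.6088 0.3415 0.2   ]
[[251.     177.      28.9992]] [[0.6053 0.3443 0.05  ]]
[0.6078 0.3431 0.2004]
turn total [ 0.0004 -0.0005  0.0009] rows 1 per row [ 0.0004 -0.0005  0.0009]
shift total [0.01   0.0015 0.8532] rows 9 per row [0.0011 0.0002 0.0948] now [0.6073 0.3439 0.2006] t 2.0333
```

{"method": "send_rows", "body": {"plan": [[[0,0,0,0.009,0,0.095,1],[0,0,0,0,0,0.095,1],[0,0,0,0,0,0.095,1],[0,0,0,0,0,0.095,1],[0,0,0,0,0,0.095,1],[0,0,0,0,0,0.095,1],[0,0,0,0,0,0.095,1],[0,0,0,0,0,0.095,1],[0,0,0,0,0,0.09,1],[0,0,0,0,0,0,1],[0,0,0,0,0,0,1],[0,0,0,0,0,0,1],[0,0,0,0,0,0,0],[0,0,0,0,0,0,0],[0,0,0,0,0,0,0],[0,0,0,0,0,0,0],[0,0,0,0,0,0,0],[0,0,0,0,0,0,0],[0,0,0,0,0,0,0],[0,0,0,0,0,0,0]]], "squeeze": 30}}

```text
clock: 3.7
position: [0.6068, 0.3434, 0.0319]
ee_rot: [0.03, 1.0, 0.001, 0.001]
ft_force: [-2.1, -0.7, 6.6]
grip_width: 0.553
grasp_force: 31.0
```

{"method": "send_rows", "body": {"plan": [[[0,0,0,0,0,-0.125,0],[0,0,0,0,0,-0.125,0],[0,0,0,0,0,-0.125,0],[0,0,0,0,0,-0.125,0],[0,0,0,-0.006,-0.125,0,0],[0,0,0,-0.006,-0.125,0,0],[0,0,0,-0.006,-0.125,0,0],[0,0,0,-0.006,-0.125,0,0],[0,0,0,-0.006,-0.125,0,0],[0,0,0,-0.006,-0.125,0,0],[0,0,0,-0.006,-0.125,0,0],[0,0,0,-0.006,-0.125,0,0],[0,0,0,-0.006,-0.13,0,0],[0,0,0,0,0,0,0],[0,0,0,0,0,0,0],[0,0,0,0,0,0,0],[0,0,0,0,0,0,0]]]}}

```text
clock: 5.12
position: [0.6034, 0.1182, 0.1306]
ee_rot: [0.029, 1.0, 0.0, -0.0]
ft_force: [-0.1, 0.2, -1.7]
grip_width: 0.551
grasp_force: 31.4
```

Run:
```python
from m import *
for i in range(2):
    o=get_obs(); w=optics.camera("wrist"); print(o["position"],o["grip_width"])
cv2.imwrite("pics/wb.png",w[:,:,::-1])
b=np.array([.515,.1225]);print(proj("wrist",[[.515,.1225,.025],[.46,.0706,.025],[.57,.1735,.025]],o))
```

```text
[0.6034 0.1182 0.1306] 0.5514291699987381
[0.6034 0.1182 0.1306] 0.5564988299242926
[[248.2468  68.2618]
 [156.9706 -23.2004]
 [325.7738 147.3137]]
```

View pics/wb.png

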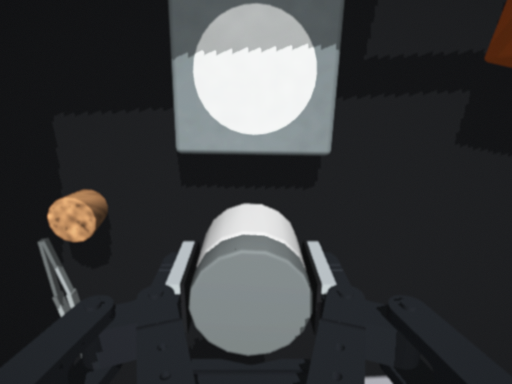

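The disc is at (255,69) and the base's far edge runs (178,151)–(331,153), nearly parallel to the tool. The jar is held upright in the middle.

Run:
```python
from m import *
w=cv2.imread("pics/wb.png"); o=get_obs()
m=(w.min(2)>150).astype(np.uint8); m[180:]=0
g=w.max(2); b=(g>75).astype(np.uint8); b[185:]=0; b[:,:150]=0; b[:,360:]=0
cs,_=cv2.findContours(b,cv2.RETR_EXTERNAL,cv2.CHAIN_APPROX_NONE); k=max(cs,key=cv2.contourArea)
p=k.reshape(-1,2); bot=p[(p[:,1]>140)&(p[:,0]>190)&(p[:,0]<320)]; l=p[(p[:,0]<200)&(p[:,1]>10)&(p[:,1]<140)]; r=p[(p[:,0]>310)&(p[:,1]>10)&(p[:,1]<140)]
for n,q in(("back",bot),("L",l),("R",r)):
    W=ray("wrist",q,.025,o)[:,:2]; f=cv2.fitLine(W.astype(np.float32),cv2.DIST_HUBER,0,.001,.001).ravel(); print(n,f,"yaw",np.arctan(f[1]/f[0]))
cs,_=cv2.findContours(b*0+(g>175).astype(np.uint8)*(np.arange(384)[:,None]<180).astype(np.uint8),cv2.RETR_EXTERNAL,cv2.CHAIN_APPROX_NONE)
print(ray("wrist",[(255,69),(193.5,69),(317,69),(255,3.5),(255,134.5)],.025,o))
t=R.from_quat(o["ee_rot"]).as_matrix(); print("toolyaw",np.arctan2(-t[1,0],-t[0,0]))
```

```text
back [0.0696 0.9976 0.5699 0.1095] yaw 1.5011473
L [ 0.9959 -0.0903  0.5171  0.0726] yaw -0.090443335
R [ 0.9982 -0.0592  0.5233  0.1796] yaw -0.059236255
[[0.5157 0.1267 0.025 ]
 [0.5134 0.0867 0.025 ]
 [0.5181 0.167  0.025 ]
 [0.4778 0.1287 0.025 ]
 [0.5583 0.1244 0.025 ]]
toolyaw -0.0580239435016862
```

{"method": "send_rows", "body": {"plan": [[[0,0,0,-0.023,0.009,0.08,0],[0,0,0,0,0,0.08,0],[0,0,0,0,0,0.08,0],[0,0,0,0,0,0.08,0],[0,0,0,0,0,0.08,0],[0,0,0,0,0,0.06,0],[0,0,0,0,0,0.02,0],[0,0,0,0,0,0.01,0],[0,0,0,0,0,0,0],[0,0,0,0,0,0,0],[0,0,0,0,0,0,0]]]}}

```text
clock: 6.13
position: [0.6089, 0.1184, 0.0337]
ee_rot: [0.03, 1.0, 0.0, 0.001]
ft_force: [0.3, 0.1, -0.6]
grip_width: 0.556
grasp_force: 31.4
```

{"method": "send_rows", "body": {"plan": [[[0,0,0,0,0,0.006,0],[0,0,0,0,0,0.004,0],[0,0,0,0,0,0,0],[0,0,0,0,0,0,0.75],[0,0,0,0,0,0,0.75],[0,0,0,0,0,0,0.75],[0,0,0,0,0,0,0.75],[0,0,0,0,0,-0.1,0.75],[0,0,0,0,0,-0.13,0.75],[0,0,0,0,0,-0.13,0.75],[0,0,0,0,0,-0.13,0.75],[0,0,0,0,0,-0.13,0.75],[0,0,0,0,0,-0.13,0.75],[0,0,0,0,0,-0.1,0.75],[0,0,0,0,0,0,0.75],[0,0,0,0,0,0,0.75]]]}}

```text
clock: 7.47
position: [0.6089, 0.1184, 0.2018]
ee_rot: [0.03, 1.0, 0.0, 0.001]
ft_force: [0.2, -0.0, -1.3]
grip_width: 0.746
grasp_force: 0.0
```

Run:
```python
from m import *
o=get_obs(); w=optics.camera("wrist"); cv2.imwrite("pics/wj2.png",w[:,:,::-1]); print(o["position"])
k=circ(w,proj("wrist",[.6068,.12,.05],o)[0],18,40); print(k); print(ray("wrist",k[:,:2],.05,o))
go([.7,-.05,.2],.127)
```

```text
[0.6089 0.1184 0.2018]
[[251.     179.      29.4991]]
[[0.609  0.1195 0.05  ]]
turn total [ 0.0001 -0.     -0.1245] rows 2 per row [ 0.     -0.     -0.0623]
shift total [-0.3489 -0.8925  0.002 ] rows 7 per row [-0.0498 -0.1275  0.0003] now [0.6082 0.1182 0.2004] t 7.5167
```

{"method": "send_rows", "body": {"plan": [[[0,0,-0.062,0,0,0,0.5],[0,0,-0.062,0,0,0,0.5],[0,0,0,-0.05,-0.128,0,0.5],[0,0,0,-0.05,-0.128,0,0.5],[0,0,0,-0.05,-0.128,0,0.5],[0,0,0,-0.05,-0.128,0,0.5],[0,0,0,-0.05,-0.128,0,0.5],[0,0,0,-0.05,-0.128,0,0.5],[0,0,0,-0.05,-0.128,0,0.5],[0,0,0,0,0,0,0.5],[0,0,0,0,0,0,0.5],[0,0,0,0,0,0,0.5],[0,0,0,0,0,0,0.5]]]}}

```text
clock: 8.6
position: [0.6999, -0.0492, 0.1998]
ee_rot: [-0.064, 0.998, 0.0, -0.001]
ft_force: [0.1, 0.5, -1.0]
grip_width: 0.5
grasp_force: 0.0
```

Run:
```python
from m import *
o=get_obs(); w=optics.camera("wrist"); cv2.imwrite("pics/wf.png",w[:,:,::-1]); print(o["position"])
```

```text
[ 0.6999 -0.0492  0.1998]
```

View pics/wf.png

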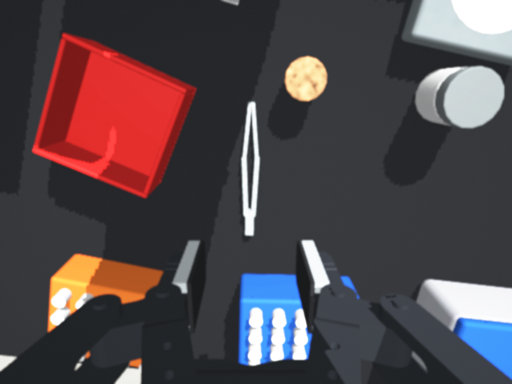

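The forceps run from (252,102) to (249,236), widest at about (250,163), and clear of the cork (306,78) and the red tub.

Run:
```python
from m import *
o=get_obs(); w=cv2.imread("pics/wf.png")
m=np.zeros((384,512),np.uint8); m[95:245,225:275]=w.max(2)[95:245,225:275]>95
p=np.argwhere(m)[:,::-1]; print(p.min(0),p.max(0))
W=ray("wrist",p,.006,o)[:,:2]; c,ev=W.mean(0),np.linalg.svd(W-W.mean(0),full_matrices=False)[2][0]; ev*=np.sign(ev[0])
s=(W-c)@ev; e0,e1=c+ev*s.min(),c+ev*s.max(); mid=(e0+e1)/2; yaw=np.arctan2(ev[1],ev[0])
nrm=np.array([-ev[1],ev[0]]); sel=np.abs((W-mid)@ev)<.012; d=(W-mid)@nrm
print(e0,e1,np.linalg.norm(e1-e0),"mid",mid,"yaw",yaw,"width mid",d[sel].min(),d[sel].max())
go([*mid,.019],yaw,.1)
```

```text
[241 101] [260 236]
[ 0.637  -0.0556] [ 0.7735 -0.0405] 0.1374093707283638 mid [ 0.7052 -0.048 ] yaw 0.11013435599846572 width mid -0.00892983950302565 0.008982006484652525
turn total [ 0.0006 -0.0005  0.0119] rows 1 per row [ 0.0006 -0.0005  0.0119]
shift total [-0.0271  0.0027  0.9058] rows 10 per row [-0.0027  0.0003  0.0906] now [ 0.6999 -0.0492  0.2002] t 8.65
```

{"method": "send_rows", "body": {"plan": [[[0,0,0.012,-0.027,0.003,0.1,0.5],[0,0,0,0,0,0.12,0.5],[0,0,0,0,0,0.12,0.5],[0,0,0,0,0,0.12,0.5],[0,0,0,0,0,0.12,0.5],[0,0,0,0,0,0.12,0.5],[0,0,0,0,0,0.1,0.5],[0,0,0,0,0,0.06,0.5],[0,0,0,0,0,0.04,0.5],[0,0,0,0,0,0,0.5],[0,0,0,0,0,0,0.5],[0,0,0,0,0,0,0.5],[0,0,0,0,0,0,0],[0,0,0,0,0,0,0],[0,0,0,0,0,0,0],[0,0,0,0,0,0,0],[0,0,0,0,0,0,0],[0,0,0,0,0,0,0],[0,0,0,0,0,0,0]]], "squeeze": 30}}

```text
clock: 10.23
position: [0.7062, -0.0494, 0.0218]
ee_rot: [-0.054, 0.999, 0.0, 0.001]
ft_force: [-1.5, 0.3, 6.4]
grip_width: 0.166
grasp_force: 29.4
```

{"method": "send_rows", "body": {"plan": [[[0,0,0,0,0,-0.1,0],[0,0,0,0,0,-0.13,0],[0,0,0,0,0,-0.13,0],[0,0,0,0,0,-0.13,0],[0,0,0,0,0,-0.11,0],[0,0,0.06,0,0,0,0],[0,0,0.059,0,0,0,0],[0,0,0,0.091,0.1135,0,0],[0,0,0,0.091,0.1135,0,0],[0,0,0,0.091,0.1135,0,0],[0,0,0,0.091,0.1135,0,0],[0,0,0,0.091,0.1135,0,0],[0,0,0,0.091,0.1135,0,0],[0,0,0,0.091,0.1135,0,0],[0,0,0,0.091,0.1135,0,0],[0,0,0,0.091,0.1135,0,0],[0,0,0,0.091,0.1135,0,0],[0,0,0,0.091,0.1135,0,0],[0,0,0,0,0,0,0],[0,0,0,0,0,0,0],[0,0,0,0,0,0,0]]]}}

```text
invalid input
```

Run:
```python
from m import *
optics.camera("wrist"); go([.524,.2135,.0225],-.07,.1)
```

```text
turn total [0.0001 0.001  0.1188] rows 2 per row [0.0001 0.0005 0.0594]
shift total [ 1.0008  1.2475 -0.0032] rows 16 per row [ 0.0625  0.078  -0.0002] now [ 0.7062 -0.0494  0.0219] t 10.2833
```

21 rows is too many, so the call was refused; I'll resend with 20.

{"method": "send_rows", "body": {"plan": [[[0,0,0,0,0,-0.1,0],[0,0,0,0,0,-0.13,0],[0,0,0,0,0,-0.13,0],[0,0,0,0,0,-0.13,0],[0,0,0,0,0,-0.11,0],[0,0,0.06,0,0,0,0],[0,0,0.059,0,0,0,0],[0,0,0,0.091,0.1135,0,0],[0,0,0,0.091,0.1135,0,0],[0,0,0,0.091,0.1135,0,0],[0,0,0,0.091,0.1135,0,0],[0,0,0,0.091,0.1135,0,0],[0,0,0,0.091,0.1135,0,0],[0,0,0,0.091,0.1135,0,0],[0,0,0,0.091,0.1135,0,0],[0,0,0,0.091,0.1135,0,0],[0,0,0,0.091,0.1135,0,0],[0,0,0,0.091,0.1135,0,0],[0,0,0,0,0,0,0],[0,0,0,0,0,0,0]]]}}

```text
clock: 11.95
position: [0.5225, 0.2154, 0.1409]
ee_rot: [0.033, 0.999, 0.0, 0.0]
ft_force: [0.3, -1.2, -0.3]
grip_width: 0.164
grasp_force: 29.3
```

Run:
```python
from m import *
optics.camera("wrist"); optics.camera("wrist"); go([.524,.2145,.0222],-.07,.1)
o=get_obs(); w=optics.camera("wrist"); cv2.imwrite("pics/wf2.png",w[:,:,::-1])
```

```text
turn total [-0.0002  0.0003 -0.0007] rows 1 per row [-0.0002  0.0003 -0.0007]
shift total [0.0001 0.0085 0.5932] rows 6 per row [0.     0.0014 0.0989] now [0.5239 0.2128 0.1408] t 12.05
```

View pics/wf2.png

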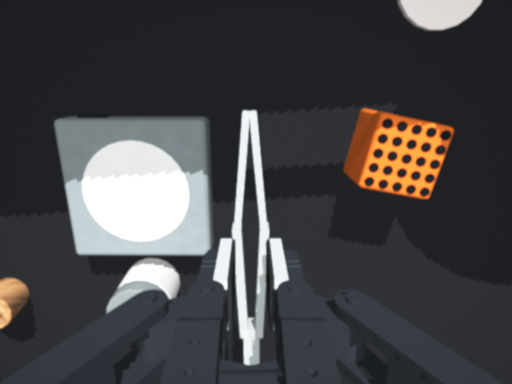

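The forceps are held straight and parallel to the base's left side (211). Now I'll lower and release.

{"method": "send_rows", "body": {"plan": [[[0,0,0,0,0.009,0.1,0],[0,0,0,0,0,0.12,0],[0,0,0,0,0,0.12,0],[0,0,0,0,0,0.11,0],[0,0,0,0,0,0.07,0],[0,0,0,0,0,0.04,0],[0,0,0,0,0,0.02,0],[0,0,0,0,0,0.012,0],[0,0,0,0,0,0,0],[0,0,0,0,0,0,0],[0,0,0,0,0,0,0],[0,0,0,0,0,0,0.35],[0,0,0,0,0,0,0.35],[0,0,0,0,0,0,0.35],[0,0,0,0,0,-0.1,0.35],[0,0,0,0,0,-0.18,0.35],[0,0,0,0,0,-0.18,0.35],[0,0,0,0,0,-0.18,0.35],[0,0,0,0,0,-0.18,0.35],[0,0,0,0,0,-0.1,0.35]]]}}

```text
clock: 13.77
position: [0.5246, 0.2159, 0.211]
ee_rot: [0.035, 0.999, 0.001, 0.002]
ft_force: [0.5, -0.2, -0.3]
grip_width: 0.346
grasp_force: 0.0
```

Run:
```python
from m import *
optics.camera("wrist"); optics.camera("wrist")
o=get_obs(); w=optics.camera("wrist"); cv2.imwrite("pics/wf3.png",w[:,:,::-1]);print(o["position"])
g=w.max(2); c=np.array([.5231,.2135])
uv=proj("wrist",[[.58,.25,.005],[.46,.18,.005]],o); print(uv)
u=proj("wrist",[.5231,.2135,.005],o)[0].astype(int)
m=np.zeros_like(g); sl=np.s_[max(0,u[1]-100):u[1]+90,u[0]-22:u[0]+22]; m[sl]=(g[sl]>95)
p=np.argwhere(m)[:,::-1]; print(u,p.min(0),p.max(0))
W=ray("wrist",p,.006,o)[:,:2]; ev=np.linalg.svd(W-W.mean(0),full_matrices=False)[2][0]; ev*=np.sign(ev[0]); s=(W-W.mean(0))@ev
print("len",np.ptp(s),"mid",W.mean(0)+ev*(s.min()+s.max())/2,"yaw",np.arctan2(ev[1],ev[0]))
cs=circ(w,proj("wrist",[.517,.1262,.025],o)[0],40,80); print(cs, ray("wrist",cs[:,:2],.025,o) if cs is not None else 0)
go([.388,.352,.2],-.07)
```

```text
[0.5254 0.2163 0.2109]
[[284.2896 211.0291]
 [206.3322  99.5789]]
[246 161] [240  91] [257 223]
len 0.13613763339250928 mid [0.5228 0.2162] yaw -0.05522954617593757
[[154.     162.      61.0748]
 [154.     162.      43.709 ]] [[0.5127 0.1264 0.025 ]
 [0.5127 0.1264 0.025 ]]
turn total [ 0.0014  0.0021 -0.0002] rows 1 per row [ 0.0014  0.0021 -0.0002]
shift total [0.7276 0.6311 0.0413] rows 7 per row [0.1039 0.0902 0.0059] now [0.5243 0.2159 0.2083] t 13.9167
```

{"method": "send_rows", "body": {"plan": [[[0,0,0,-0.037,-0.15,0,1],[0,0,0,-0.037,-0.15,0,1],[0,0,0,-0.037,-0.15,0,1],[0,0,0,-0.037,-0.15,0,1],[0,0,0,-0.037,-0.15,0,1],[0,0,0,-0.037,-0.15,0,1],[0,0,0,-0.037,-0.15,0,1],[0,0,0,-0.037,-0.15,0,1],[0,0,0,-0.037,-0.15,0,1],[0,0,0,-0.037,-0.15,0,1],[0,0,0,-0.037,-0.15,0,1],[0,0,0,-0.037,-0.15,0,1],[0,0,0,-0.037,-0.15,0,1],[0,0,0,-0.037,-0.15,0,1],[0,0,0,-0.037,-0.15,0,1],[0,0,0,-0.037,-0.15,0,1],[0,0,0,-0.037,-0.15,0,1],[0,0,0,-0.037,-0.15,0,1],[0,0,0,0,0,0,1],[0,0,0,0,0,0,1]]]}}

```text
clock: 15.58
position: [0.617, -0.3347, 0.2039]
ee_rot: [0.037, 0.999, -0.0, -0.002]
ft_force: [0.1, -0.6, -0.2]
grip_width: 1.001
grasp_force: 0.0
```

```bash
cat > look.py <<'E'
from m import *
import sys
# x y z r0 r1 name
x,y,z,r0,r1=map(float,sys.argv[1:6])
for i in range(3): optics.camera("wrist")
o=get_obs(); w=optics.camera("wrist"); cv2.imwrite(f"pics/{sys.argv[6]}.png",w[:,:,::-1]); print(o["position"])
u=proj("wrist",[x,y,z],o)[0]; k=circ(w,u,int(r0),int(r1)); print("exp",u,k)
if k is not None and len(k): print(ray("wrist",k[:,:2],z,o))
E
python3 look.py .62 -.334 .03 25 50 wd
```

```text
[ 0.6186 -0.331   0.2052]
exp [246.4821 174.1841] [[251.     172.      30.7714]]
[[ 0.6182 -0.3297  0.03  ]]
```

View pics/wd.png

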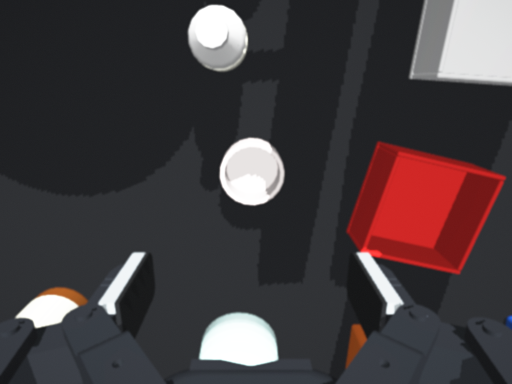

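The dish rim is a circle at (251,172), clear of the red tub (347+) and the bottle (218,38).

{"method": "send_rows", "body": {"plan": [[[0,0,0,0,0.008,0.1,1],[0,0,0,0,0,0.12,1],[0,0,0,0,0,0.12,1],[0,0,0,0,0,0.12,1],[0,0,0,0,0,0.12,1],[0,0,0,0,0,0.12,1],[0,0,0,0,0,0.11,1],[0,0,0,0,0,0.07,1],[0,0,0,0,0,0.04,1],[0,0,0,0,0,0,1],[0,0,0,0,0,0,1],[0,0,0,0,0,0,1],[0,0,0,0,0,0,0],[0,0,0,0,0,0,0],[0,0,0,0,0,0,0],[0,0,0,0,0,0,0],[0,0,0,0,0,0,0]]], "squeeze": 30}}

```text
clock: 17.2
position: [0.6192, -0.3312, 0.0237]
ee_rot: [0.035, 0.999, -0.0, 0.001]
ft_force: [-0.8, 0.8, 5.0]
grip_width: 0.698
grasp_force: 31.8
```

{"method": "send_rows", "body": {"plan": [[[0,0,0,0,0,-0.1,0],[0,0,0,0,0,-0.15,0],[0,0,0,0,0,-0.15,0],[0,0,0,0,0,-0.15,0],[0,0,0,0.0446,0.15,-0.04,0],[0,0,0,0.0446,0.15,0,0],[0,0,0,0.0446,0.15,0,0],[0,0,0,0.0446,0.15,0,0],[0,0,0,0.0446,0.15,0,0],[0,0,0,0.0446,0.15,0,0],[0,0,0,0.0446,0.15,0,0],[0,0,0,0.0446,0.15,0,0],[0,0,0,0.0446,0.15,0,0],[0,0,0,0.0446,0.15,0,0],[0,0,0,0.0446,0.15,0,0],[0,0,0,0.0446,0.15,0,0],[0,0,0,0.0446,0.15,0,0],[0,0,0,0.0446,0.15,0,0],[0,0,0,0.0446,0.15,0,0],[0,0,0,0,0,0,0]]]}}

```text
clock: 18.87
position: [0.5151, 0.1345, 0.1408]
ee_rot: [0.031, 1.0, 0.002, -0.0]
ft_force: [0.4, 0.1, -0.5]
grip_width: 0.7
grasp_force: 32.9
```

Run:
```python
from m import *
for i in range(4): optics.camera("wrist")
o=get_obs(); w=optics.camera("wrist"); cv2.imwrite("pics/wdb.png",w[:,:,::-1])
print(proj("wrist",[[.5165,.126,.025]],o),o["grip_width"],o["ft_force"])
go([.5175,.126,.0495],-.07,.1)
```

```text
[[249.3453 191.7298]] 0.7007907321862619 [ 0.7244 -0.3922 -1.3412]
turn total [-0.0002  0.0003 -0.0015] rows 1 per row [-0.0002  0.0003 -0.0015]
shift total [-0.002   0.0002  0.455 ] rows 5 per row [-0.0004  0.      0.091 ] now [0.5171 0.126  0.1405] t 19.1167
```

View pics/wdb.png

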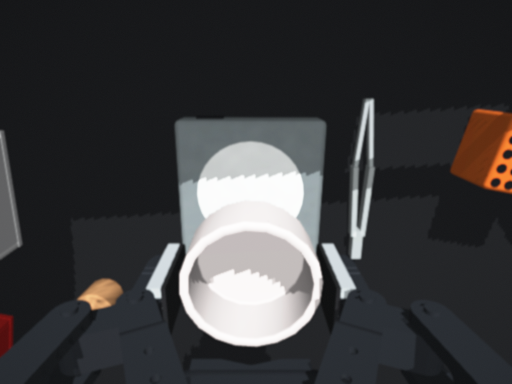

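The disc spans columns 198–303 with its top at row 142. That puts its centre at about (250,193), against an expected (249,192), so the dish is well aligned. The forceps on the right lie parallel to the base. Now I'll lower it.

{"method": "send_rows", "body": {"plan": [[[0,0,0,0,0,0.09,0],[0,0,0,0,0,0.1,0],[0,0,0,0,0,0.1,0],[0,0,0,0,0,0.08,0],[0,0,0,0,0,0.04,0],[0,0,0,0,0,0.02,0],[0,0,0,0,0,0.02,0],[0,0,0,0,0,0,0],[0,0,0,0,0,0,0],[0,0,0,0,0,0,0]]]}}

```text
clock: 19.95
position: [0.5173, 0.1275, 0.0511]
ee_rot: [0.035, 0.999, 0.0, 0.001]
ft_force: [-0.2, -0.8, -1.1]
grip_width: 0.699
grasp_force: 32.9
```

{"method": "send_rows", "body": {"plan": [[[0,0,0,0,-0.004,0.006,0],[0,0,0,0,0,0.006,0],[0,0,0,0,0,0,0],[0,0,0,0,0,0,0],[0,0,0,0,0,0,1],[0,0,0,0,0,0,1],[0,0,0,0,0,0,1],[0,0,0,0,0,0,1],[0,0,0,0,0,-0.08,1],[0,0,0,0,0,-0.15,1],[0,0,0,0,0,-0.18,1],[0,0,0,0,0,-0.18,1],[0,0,0,0,0,-0.12,1],[0,0,0,0,0,-0.08,1],[0,0,0,0,0,0,1]]]}}

```text
clock: 21.2
position: [0.5184, 0.1271, 0.2098]
ee_rot: [0.035, 0.999, 0.001, 0.003]
ft_force: [-0.9, -0.4, -0.1]
grip_width: 0.997
grasp_force: 0.0
```

```bash
python3 look.py .516 .126 .055 25 55 wd2; python3 -c "
from m import *
go([.5045,-.349,.22],-.07)"
```

```text
[0.5163 0.1265 0.2051]
exp [249.267  179.7282] [[251.     171.      42.7336]]
[[0.5084 0.128  0.055 ]]
turn total [-0.0005 -0.0011 -0.0001] rows 1 per row [-0.0005 -0.0011 -0.0001]
shift total [-0.1085 -2.3753 -0.0768] rows 16 per row [-0.0068 -0.1485 -0.0048] now [0.5161 0.1264 0.2046] t 21.4
```

View pics/wd2.png

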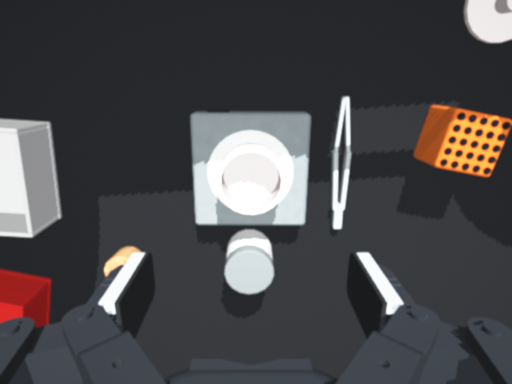

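{"method": "send_rows", "body": {"plan": [[[0,0,0,-0.0068,-0.1485,-0.005,1],[0,0,0,-0.0068,-0.1485,-0.005,1],[0,0,0,-0.0068,-0.1485,-0.005,1],[0,0,0,-0.0068,-0.1485,-0.005,1],[0,0,0,-0.0068,-0.1485,-0.005,1],[0,0,0,-0.0068,-0.1485,-0.005,1],[0,0,0,-0.0068,-0.1485,-0.005,1],[0,0,0,-0.0068,-0.1485,-0.005,1],[0,0,0,-0.0068,-0.1485,-0.005,1],[0,0,0,-0.0068,-0.1485,-0.005,1],[0,0,0,-0.0068,-0.1485,-0.005,1],[0,0,0,-0.0068,-0.1485,-0.005,1],[0,0,0,-0.0068,-0.1485,-0.005,1],[0,0,0,-0.0068,-0.1485,-0.005,1],[0,0,0,-0.0068,-0.1485,-0.005,1],[0,0,0,-0.0068,-0.1485,-0.005,1],[0,0,0,0,0,0,1],[0,0,0,0,0,0,1],[0,0,0,0,0,0,1]]]}}

```text
clock: 22.98
position: [0.5048, -0.3483, 0.2205]
ee_rot: [0.035, 0.999, 0.001, -0.001]
ft_force: [0.5, 0.8, -0.2]
grip_width: 0.992
grasp_force: 0.0
```

```bash
python3 look.py .5045 -.349 .053 20 45 wbo
```

```text
[ 0.5054 -0.3476  0.2214]
exp [248.1129 173.4807] [[250.     172.      26.8131]]
[[ 0.5032 -0.3472  0.053 ]]
```

View pics/wbo.png

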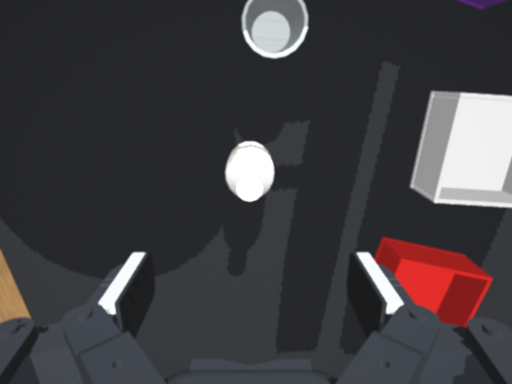

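The bottle is at (250,172), spanning rows 141–200 with its neck at (249,188). The cup at (274,25) and the tub are well clear.

Run:
```python
from m import *
o=get_obs(); w=cv2.imread("pics/wbo.png"); b=(w.max(2)>110).astype(np.uint8); b[:130]=0;b[215:]=0;b[:,:215]=0;b[:,280:]=0
cs,_=cv2.findContours(b,cv2.RETR_EXTERNAL,cv2.CHAIN_APPROX_NONE); k=max(cs,key=cv2.contourArea); print(cv2.boundingRect(k)); x,y,ww,h=cv2.boundingRect(k)
print("bottom",ray("wrist",(250,y),.004,o)+[.022,0,0],"top far",ray("wrist",(249,y+h),.095,o),"neck",ray("wrist",(249,188),.095,o),"mid",ray("wrist",(x+ww/2,172),.053,o))
go([.505,-.347,.04],-.07,.1)
```

```text
(225, 141, 50, 61)
bottom [[ 0.5054 -0.346   0.004 ]] top far [[ 0.5171 -0.3491  0.095 ]] neck [[ 0.5053 -0.3483  0.095 ]] mid [[ 0.5034 -0.3474  0.053 ]]
turn total [ 0.0005 -0.0001  0.001 ] rows 1 per row [ 0.0005 -0.0001  0.001 ]
shift total [0.0024 0.0038 0.9082] rows 10 per row [0.0002 0.0004 0.0908] now [ 0.5054 -0.3478  0.2216] t 23.1833
```

{"method": "send_rows", "body": {"plan": [[[0,0,0,0.002,0.003,0.09,1],[0,0,0,0,0,0.12,1],[0,0,0,0,0,0.12,1],[0,0,0,0,0,0.12,1],[0,0,0,0,0,0.12,1],[0,0,0,0,0,0.12,1],[0,0,0,0,0,0.1,1],[0,0,0,0,0,0.06,1],[0,0,0,0,0,0.03,1],[0,0,0,0,0,0,1],[0,0,0,0,0,0,1],[0,0,0,0,0,0,1],[0,0,0,0,0,0,0],[0,0,0,0,0,0,0],[0,0,0,0,0,0,0],[0,0,0,0,0,0,0],[0,0,0,0,0,0,0],[0,0,0,0,0,0,0],[0,0,0,0,0,0,0]]], "squeeze": 30}}

```text
clock: 24.77
position: [0.505, -0.3486, 0.0464]
ee_rot: [0.035, 0.999, -0.0, 0.0]
ft_force: [-0.6, 0.6, 6.4]
grip_width: 0.5
grasp_force: 31.2
```

{"method": "send_rows", "body": {"plan": [[[0,0,0,0,0,-0.1,0],[0,0,0,0,0,-0.15,0],[0,0,0,0,0,-0.15,0],[0,0,0,0,0,-0.15,0],[0,0,0,0,0,-0.05,0],[0,0,0,0.009,0.146,0,0],[0,0,0,0.009,0.146,0,0],[0,0,0,0.009,0.146,0,0],[0,0,0,0.009,0.146,0,0],[0,0,0,0.009,0.146,0,0],[0,0,0,0.009,0.146,0,0],[0,0,0,0.009,0.146,0,0],[0,0,0,0.009,0.146,0,0],[0,0,0,0.009,0.146,0,0],[0,0,0,0.009,0.146,0,0],[0,0,0,0.009,0.146,0,0],[0,0,0,0.009,0.146,0,0],[0,0,0,0,0,0,0],[0,0,0,0,0,0,0],[0,0,0,0,0,0,0]]]}}

```text
clock: 26.43
position: [0.5074, 0.002, 0.1654]
ee_rot: [0.035, 0.999, -0.0, -0.0]
ft_force: [-0.4, -1.1, -1.3]
grip_width: 0.5
grasp_force: 31.1
```

Run:
```python
from m import *
for i in range(3): optics.camera("wrist")
print(get_obs()["grip_width"]); go([.5085,.003,.0475],-.07,.1)
```

```text
0.5018654860988436
turn total [-0.0002 -0.0002 -0.0016] rows 1 per row [-0.0002 -0.0002 -0.0016]
shift total [-0.004   0.0085  0.5909] rows 6 per row [-0.0007  0.0014  0.0985] now [0.5076 0.0014 0.1657] t 26.5833
```

{"method": "send_rows", "body": {"plan": [[[0,0,0,-0.004,0.008,0.09,0],[0,0,0,0,0,0.11,0],[0,0,0,0,0,0.11,0],[0,0,0,0,0,0.11,0],[0,0,0,0,0,0.08,0],[0,0,0,0,0,0.05,0],[0,0,0,0,0,0.02,0],[0,0,0,0,0,0.02,0],[0,0,0,0,0,0,0],[0,0,0,0,0,0,0],[0,0,0,0,0,0,0]]]}}

```text
clock: 27.5
position: [0.5092, 0.0042, 0.0487]
ee_rot: [0.035, 0.999, 0.0, 0.001]
ft_force: [-0.0, 0.0, -1.6]
grip_width: 0.499
grasp_force: 31.1
```

{"method": "send_rows", "body": {"plan": [[[0,0,0,0,0,0.006,0],[0,0,0,0,0,0.006,0],[0,0,0,0,0,0,0],[0,0,0,0,0,0,0],[0,0,0,0,0,0,0.75],[0,0,0,0,0,0,0.75],[0,0,0,0,0,0,0.75],[0,0,0,0,0,0,0.75],[0,0,0,0,0,-0.08,0.75],[0,0,0,0,0,-0.12,0.75],[0,0,0,0,0,-0.15,0.75],[0,0,0,0,0,-0.15,0.75],[0,0,0,0,0,-0.15,0.75],[0,0,0,0,0,-0.12,0.75],[0,0,0,0,0,-0.08,0.75],[0,0,0,0,0,0,0.75],[0,0,0,0,0,0,0.75]]]}}

```text
clock: 28.92
position: [0.5089, 0.0043, 0.216]
ee_rot: [0.035, 0.999, 0.0, 0.001]
ft_force: [0.7, 0.3, -1.9]
grip_width: 0.747
grasp_force: 0.0
```

```bash
python3 look.py .509 .004 .095 6 40 wbo2
python3 - <<'E'
from m import *
t=optics.camera("top"); cv2.imwrite("pics/top1.png",t[:,:,::-1])
go([.388,.352,.2],-.07)
E
```

```text
[0.508  0.0042 0.2142]
exp [249.7369 192.5686] [[247.    175.     27.738]]
[[0.4948 0.0029 0.095 ]]
turn total [-0.0003 -0.0012 -0.0002] rows 1 per row [-0.0003 -0.0012 -0.0002]
shift total [0.7207 1.693  0.072 ] rows 13 per row [0.0554 0.1302 0.0055] now [0.5081 0.0042 0.2144] t 29.1667
```

{"method": "send_rows", "body": {"plan": [[[0,0,0,0.0554,0.13,0.005,0.6],[0,0,0,0.0554,0.13,0.005,0.6],[0,0,0,0.0554,0.13,0.005,0.6],[0,0,0,0.0554,0.13,0.005,0.6],[0,0,0,0.0554,0.13,0.005,0.6],[0,0,0,0.0554,0.13,0.005,0.6],[0,0,0,0.0554,0.13,0.005,0.6],[0,0,0,0.0554,0.13,0.005,0.6],[0,0,0,0.0554,0.13,0.005,0.6],[0,0,0,0.0554,0.13,0.005,0.6],[0,0,0,0.0554,0.13,0.005,0.6],[0,0,0,0.0554,0.13,0.005,0.6],[0,0,0,0.0554,0.13,0.005,0.6],[0,0,0,0,0,0,0.6],[0,0,0,0,0,0,0.6],[0,0,0,0,0,0,0.6]]]}}

```text
clock: 30.5
position: [0.3888, 0.3508, 0.2019]
ee_rot: [0.035, 0.999, -0.001, -0.0]
ft_force: [-0.3, -0.6, -0.6]
grip_width: 0.595
grasp_force: 0.0
```

```bash
python3 look.py .388 .352 .005 25 50 wl
python3 - <<'E'
from m import *
o=get_obs(); w=cv2.imread("pics/wl.png"); u=proj("wrist",[.388,.352,.005],o)[0]
b=(w.max(2)>100).astype(np.uint8); n,lab,st,ce=cv2.connectedComponentsWithStats(b); i=lab[int(u[1]),int(u[0])]; k=np.argwhere(lab==i)[:,::-1]
h=cv2.convexHull(k.astype(np.int32)); e=cv2.fitEllipse(h); print(st[i],e, ray("wrist",e[0],.004,o))
c=np.round(e[0]).astype(int); z=w[c[1]-45:c[1]+45,c[0]-45:c[0]+45]; cv2.imwrite("pics/lidz.png",cv2.resize(z,None,fx=5,fy=5,interpolation=cv2.INTER_CUBIC)); print(c)
E
```

```text
[0.3893 0.3504 0.2024]
exp [251.5166 165.2032] [[254.     163.      31.5691]]
[[0.3859 0.3546 0.005 ]]
[ 223  132   65   63 3227] ((254.84046936035156, 163.2760009765625), (63.5373649597168, 64.50043487548828), 82.94640350341797) [[0.3865 0.3556 0.004 ]]
[255 163]
```

View pics/lidz.png

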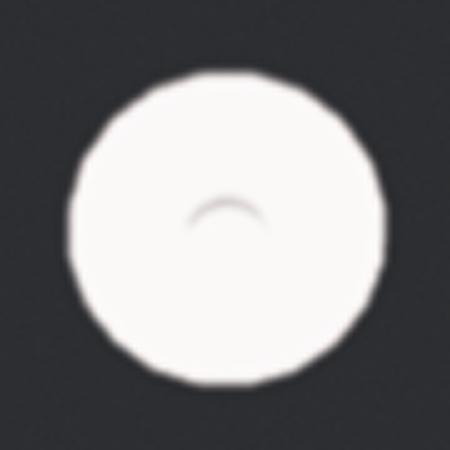

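The lid is centred at (254.8,163.3), with its knob in the middle.

{"method": "send_rows", "body": {"plan": [[[0,0,0,0.016,0.022,0.09,0.6],[0,0,0,0,0,0.12,0.6],[0,0,0,0,0,0.12,0.6],[0,0,0,0,0,0.12,0.6],[0,0,0,0,0,0.12,0.6],[0,0,0,0,0,0.12,0.6],[0,0,0,0,0,0.1,0.6],[0,0,0,0,0,0.06,0.6],[0,0,0,0,0,0.03,0.6],[0,0,0,0,0,0.01,0.6],[0,0,0,0,0,0,0.6],[0,0,0,0,0,0,0.6],[0,0,0,0,0,0,0.6]]]}}

```text
clock: 31.78
position: [0.3864, 0.3567, 0.0256]
ee_rot: [0.035, 0.999, 0.001, 0.001]
ft_force: [-0.5, -0.6, -0.1]
grip_width: 0.598
grasp_force: 0.0
```

{"method": "send_rows", "body": {"plan": [[[0,0,0,0,0,0,0],[0,0,0,0,0,0,0],[0,0,0,0,0,0,0],[0,0,0,0,0,0,0],[0,0,0,0,0,0,0],[0,0,0,0,0,0,0],[0,0,0,0,0,0,0],[0,0,0,0,0,0,0]]], "squeeze": 30}}

```text
clock: 32.45
position: [0.386, 0.3563, 0.025]
ee_rot: [0.035, 0.999, 0.0, 0.0]
ft_force: [-1.3, -1.0, 6.2]
grip_width: 0.18
grasp_force: 29.2
```

Run:
```python
from m import *
o=get_obs(); print(o["position"],o["grip_width"],o["grasp_force"],o["ft_force"])
# dish rim from earlier wd2 picture (pose then .5163,.1265,.2051, yaw of tool ~-.07)
import copy
q=R.from_matrix(axes(-.07).T).as_quat(); o2={"position":np.array([.5163,.1265,.2051]),"ee_rot":q}
w=cv2.imread("pics/wd2.png"); g=cv2.GaussianBlur(cv2.cvtColor(w,cv2.COLOR_BGR2GRAY),(3,3),0)
for a in(.4,.5,.6):
  k=cv2.HoughCircles(g,cv2.HOUGH_GRADIENT_ALT,1,2,param1=100,param2=a,minRadius=22,maxRadius=50); k=k.reshape(-1,k.shape[-1])[:,:3]; print(k[np.hypot(k[:,0]-250,k[:,1]-176)<25])
print(proj("wrist",[[.5165,.1265,.055],[.5165+.03,.1265,.055],[.5165-.03,.1265,.055],[.5165,.1565,.055],[.5165,.1265,.025]],o2))
```

```text
[0.386  0.3563 0.025 ] 0.1804500265168453 29.24047887325287 [-1.3161 -1.0043  6.1506]
[[238.     184.      43.3739]
 [267.     182.      43.3626]
 [250.     172.      42.7437]
 [252.     193.      36.3327]
 [269.     173.      42.9253]
 [257.     184.      34.4979]
 [227.     184.      43.7107]
 [250.     172.      28.7543]
 [242.     184.      35.7024]
 [237.     167.      33.1437]
 [234.     177.      30.5753]
 [248.     179.      26.9447]
 [250.     156.      29.8563]
 [267.     182.      28.6738]
 [256.     191.      27.2473]
 [268.     169.      29.3946]
 [256.     159.      29.3135]]
[[238.     184.      43.3868]
 [267.     182.      43.3772]
 [250.     172.      42.7437]
 [257.     184.      34.5   ]
 [252.     193.      36.4191]
 [268.     169.      43.2566]
 [250.     172.      28.7076]
 [242.     184.      35.7036]
 [242.     197.      32.0487]
 [234.     177.      30.5753]
 [248.     179.      26.9447]
 [267.     182.      28.6738]
 [250.     156.      29.8884]
 [269.     173.      28.8539]
 [256.     191.      27.1898]]
[[263.     180.      42.6836]
 [238.     184.      42.865 ]
 [250.     172.      42.7291]
 [257.     184.      34.6768]
 [252.     193.      36.6353]
 [268.     169.      43.5827]
 [250.     172.      28.8046]
 [242.     184.      35.6829]
 [248.     179.      26.9447]
 [267.     182.      28.6738]
 [256.     191.      27.2471]
 [269.     173.      28.1822]]
[[249.8599 180.0567]
 [252.2432 212.4997]
 [247.3191 145.4715]
 [284.779  177.7022]
 [249.9004 171.2031]]
```

{"method": "send_rows", "body": {"plan": [[[0,0,0,0,0,-0.1,0],[0,0,0,0,0,-0.15,0],[0,0,0,0,0,-0.16,0],[0,0,0,0,0,-0.16,0],[0,0,0,0,0,-0.15,0],[0,0,0,-0.081,-0.122,0,0],[0,0,0,-0.081,-0.122,0,0],[0,0,0,-0.081,-0.122,0,0],[0,0,0,-0.081,-0.122,0,0],[0,0,0,-0.081,-0.122,0,0],[0,0,0,-0.081,-0.122,0,0],[0,0,0,-0.081,-0.122,0,0],[0,0,0,-0.081,-0.122,0,0],[0,0,0,-0.081,-0.122,0,0],[0,0,0,0,0,0,0],[0,0,0,0,0,0,0],[0,0,0,0,0,0,0]]]}}

```text
clock: 33.87
position: [0.5154, 0.1274, 0.1682]
ee_rot: [0.035, 0.999, 0.0, -0.0]
ft_force: [0.1, -0.0, -0.5]
grip_width: 0.177
grasp_force: 29.4
```

Run:
```python
from m import *
for i in range(4): optics.camera("wrist")
o=get_obs(); print(o["grip_width"],o["grasp_force"]); go([.5163,.127,.082],-.07,.1)
w=optics.camera("wrist"); cv2.imwrite("pics/wl2.png",w[:,:,::-1])
```

```text
0.1780337884390844 29.398440420627594
turn total [ 0.0002 -0.0001  0.001 ] rows 1 per row [ 0.0002 -0.0001  0.001 ]
shift total [-0.0051 -0.0041  0.4322] rows 5 per row [-0.001  -0.0008  0.0864] now [0.5153 0.1279 0.1684] t 34.0667
```

{"method": "send_rows", "body": {"plan": [[[0,0,0,-0.005,-0.004,0.08,0],[0,0,0,0,0,0.1,0],[0,0,0,0,0,0.1,0],[0,0,0,0,0,0.08,0],[0,0,0,0,0,0.04,0],[0,0,0,0,0,0.015,0],[0,0,0,0,0,0.01,0],[0,0,0,0,0,0,0],[0,0,0,0,0,0,0],[0,0,0,0,0,0,0],[0,0,0,0,0,0,0]]]}}

```text
clock: 35.03
position: [0.5172, 0.1261, 0.0842]
ee_rot: [0.035, 0.999, 0.0, 0.001]
ft_force: [-0.6, -0.3, 0.4]
grip_width: 0.18
grasp_force: 29.4
```

{"method": "send_rows", "body": {"plan": [[[0,0,0,0,0.003,0.006,0],[0,0,0,0,0,0.005,0],[0,0,0,0,0,0.005,0],[0,0,0,0,0,0,0],[0,0,0,0,0,0,0],[0,0,0,0,0,0,0]]]}}

```text
clock: 35.53
position: [0.5168, 0.1265, 0.0803]
ee_rot: [0.035, 0.999, 0.0, -0.0]
ft_force: [0.0, -0.5, -0.8]
grip_width: 0.181
grasp_force: 29.5
```

{"method": "send_rows", "body": {"plan": [[[0,0,0,0,0,0.004,0],[0,0,0,0,0,0,0],[0,0,0,0,0,0,0],[0,0,0,0,0,0,0.4],[0,0,0,0,0,0,0.4],[0,0,0,0,0,0,0.4],[0,0,0,0,0,0,0.4],[0,0,0,0,0,-0.05,0.4],[0,0,0,0,0,-0.1,0.4],[0,0,0,0,0,-0.15,0.4],[0,0,0,0,0,-0.15,0.4],[0,0,0,0,0,-0.15,0.4],[0,0,0,0,0,-0.1,0.4],[0,0,0,0,0,0,0.4],[0,0,0,0,0,0,0.4],[0,0,0,0,0,0,0.4]]]}}

```text
clock: 36.87
position: [0.5164, 0.1264, 0.2192]
ee_rot: [0.035, 0.999, -0.0, -0.0]
ft_force: [0.6, -0.1, 0.2]
grip_width: 0.4
grasp_force: 0.0
```

Run:
```python
from m import *
for i in range(3): optics.camera("wrist")
o=get_obs(); w=optics.camera("wrist"); cv2.imwrite("pics/wl3.png",w[:,:,::-1]); print(o["position"])
exp=lambda P: proj("wrist",P,o)[0]
u=exp([.5165,.1265,.06]); print("lid exp",u)
g=cv2.cvtColor(w,cv2.COLOR_RGB2GRAY)
# brightness profile across lid along rows/cols through expected centre
print(g[int(u[1]),int(u[0])-70:int(u[0])+70:3]); print(g[int(u[1])-80:int(u[1])+90:3,int(u[0])])
print(proj("wrist",[[.5165-.031,.1265,.06],[.5165+.031,.1265,.06],[.5165,.0955,.06],[.5165,.1575,.06],[.6,.12,.05]],o))
k=circ(w,u,25,60); print(k)
```

```text
[0.5162 0.1264 0.2185]
lid exp [250.1565 177.7742]
[ 36  37  37  37  37 100 214 223 223 223 248 255 255 255 255 255 255 255
 255 255 255 251 255 255 255 255 253 255 255 255 255 255 255 255 255 255
 255 239 217 215 216 203  72  39  39  37  40]
[ 37  37  37  36  44 110 139 144 146 146 158 241 243 244 241 243 255 255
 255 255 255 255 255 255 255 254 254 255 255 255 255 255 255 252 235 235
 235 235 247 159 150  79  54 168 175 176 188 255 190 211 212 209 209 209
 209 208 207]
[[247.6019 142.9182]
 [252.5529 210.4722]
 [215.215  180.1391]
 [285.2591 175.3984]
 [249.5588 256.7245]]
[[250.     168.      41.9306]]
```

Run:
```python
from m import *
w=cv2.imread("pics/wl3.png")[:,:,::-1]
for c in(235,250,265):
    print(c,[f"{r}:"+",".join(map(str,w[r,c])) for r in range(118,222,4)])
g=cv2.cvtColor(np.ascontiguousarray(w),cv2.COLOR_RGB2GRAY)
e=cv2.Canny(g,8,20)
for r in range(116,232,3): print(r,"".join("#" if e[r:r+3,c:c+2].any() else "." for c in range(195,305,2)))
```

```text
235 ['118:136,147,149', '122:136,145,149', '126:137,147,149', '130:156,165,166', '134:241,243,243', '138:242,243,243', '142:243,244,244', '146:250,248,248', '150:255,255,255', '154:255,255,255', '158:255,255,255', '162:255,255,255', '166:255,255,255', '170:255,255,255', '174:255,255,255', '178:255,255,255', '182:255,255,255', '186:255,255,255', '190:255,255,255', '194:255,255,255', '198:255,255,255', '202:255,255,255', '206:255,255,255', '210:210,211,212', '214:142,153,155', '218:129,139,142']
250 ['118:137,147,151', '122:138,148,151', '126:138,149,151', '130:240,242,242', '134:243,244,244', '138:242,244,243', '142:245,242,241', '146:255,255,255', '150:255,255,255', '154:255,255,255', '158:255,255,255', '162:255,255,255', '166:255,255,255', '170:255,255,255', '174:254,254,254', '178:255,255,255', '182:255,255,255', '186:255,255,255', '190:255,255,255', '194:255,255,255', '198:238,235,234', '202:238,234,233', '206:238,234,233', '210:242,239,238', '214:152,161,163', '218:135,145,147']
265 ['118:134,145,148', '122:133,143,147', '126:133,143,148', '130:159,168,169', '134:241,243,243', '1
[... 2036 characters left out ...]
.......#....####...........##..........#
200 ##........##.##......##.......##.........##...........#
203 .#........#...###....##.......##.......###.......###..#
206 .#........#.....###...#.......#......####.......##....#
209 .#........#.......######...####...####..#.......##....#
212 .#........#............###########......#.......###...#
215 .#........#.............................#.............#
218 .######################################################
221 .#.................................................#...
224 .#....................###########..................#...
227 .##.................###.........###...............##...
230 ..#...............###.............###.............#....
```

The lid's edge spans rows 141–211 (expected 143–210) and is centred at column 252, so it lies centred. The dark patch is the knob's shadow. I'll check from the top camera that nothing else moved, then hand in.

Run:
```python
from m import *
from workcell import job
t0=cv2.imread("pics/top0.png")[:,:,::-1]; t=optics.camera("top"); ok=True
for n,c,h in(("cork",(254,164),90),("rack",(125,203),90),("cup",(374,252),75)):
    try:
        d=np.linalg.norm(cen(blob(t,c,h,20))-cen(blob(t0,c,h,20))); print(n,d)
    except Exception as e: print(n,e); d=9
    ok&=d<2
o=get_obs(); print(o["clock"],np.abs(o["joint_velocities"]).max())
if ok: print(job.hand_in())
```

```text
cork 0.08968128574423807
rack 1.1710189600582488
cup 0.012586068129707346
37.1167 0.004493793696891519
the job is handed in; nothing more can be done
None
```

The job is handed in after about 37 s of the 131 s, with the dish, lid, jar, bottle and forceps all placed; I measured their positions after release (the bottle only roughly), and the judge's verdict was not shown.

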